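# Load the slide stainer and dial in five minutes

## Task

Load the slide stainer: set the blue slide rack squarely on the steel dish in the pocket, then put the orange lid squarely on the rack, setting both down gently and keeping them upright. Then turn the dial until the number 5 stands in the middle of its window, let go, and leave the other things on the bench where they are.

Things in the scene. Friction and masses are not known exactly. Their poses are not given: they have to be found in the camera images.
- stainer: Fixed white instrument, 190 mm deep (x, to its back) by 330 mm wide (y, to its left); origin at the centre of its underside, front facing the robot. Its right half is a deck 60 mm high with the pocket, its left half a console 90 mm high with a green panel, the dial's knob and the window.
- pocket (a point): Pocket's centre at the dish rim's height, 84 mm above the bench; axes as stainer. Four aluminium corner brackets, inside 64 (x) by 118 mm (y), 6 mm thick, mouths flared outward, tops 48 mm above this point; the long sides (along y) are open for 74 mm in the middle, room for fingers down to the deck, 24 mm below. The dish already stands in it.
- dish: Open steel staining dish, loose in the pocket: 56 (x) by 110 (y) by 24 mm tall; origin at the centre of its underside. It stays there; the rack goes on its rim.
- rack_center (a point): Centre, half-way up, of the blue slide rack full of upright glass slides, standing on the bench: 56 (its x) by 110 (its y) by 28 mm tall, straight-sided, 0.15 to 0.3 kg. Grip it across the 56 mm, mid-length. Seated on the dish, this point is 14 mm above pocket, long sides along the pocket's y (either way round).
- lid_center (a point): Centre, half-way up, of the orange lid, lying on the bench grip up: slab 56 (its x) by 110 (its y) by 10 mm thick, with a white grip bar on its middle 16 wide (x), 70 long (y), 30 mm high; 40 mm tall in all, about 0.14 kg. Seated on the rack, this point is 48 mm above pocket, long sides along the pocket's y (either way round).
- dial_grip (a point): On the dial's upright axis, 120 mm above the bench, where to grip the knob; turns with it. The knob is a black bar, 62 mm along this point's x, 16 mm wide (y), its top 10 mm above this point, its foot 24 mm below on a flange 52 mm across and 4 mm thick; the panel is 30 mm below. An orange line lies on the +x end of its top.
- window (a point): Centre of the square window (32 mm, black frame) in the green panel, 90 mm above the bench, 49 mm from the dial's axis towards the stainer's back. It shows one of the numbers 1 to 8 of the white wheel below, upright as seen from the stainer's front (the robot's side).
- dial (a joint): Angle of number wheel and knob, rad, growing clockwise seen from above. Number n is centred in the window at (n - 1) x 0.7854 (1 at 0, 5 at 3.1416). Orange line points at the window at 0; the bar then lies along the stainer's x. Stops just beyond 1 and 8, no clicks, friction 0.08 N m, stays where left. Starts between 1 and 4: turn clockwise.
- stain_bottle: Bystander: amber bottle with white cap, diameter 64, 150 mm tall; origin at the centre of its underside (of its body, if lying).
- jar: Bystander: white jar with blue cap, diameter 72, 100 mm tall; origin at the centre of its underside (of its body, if lying).
- petri: Bystander: stack of three clear culture dishes with red and yellow filling, diameter 80, 44 mm tall; origin at the centre of its underside (of its body, if lying).
- slide_box: Bystander: red slide box, 80 x 100 x 30 mm; origin at the centre of its underside (of its body, if lying).
- tape: Bystander: roll of white tape lying flat, diameter 80, 45 mm tall; origin at the centre of its underside (of its body, if lying).
- marker: Bystander: green and white marker pen lying flat, 130 long, 14 mm thick; origin at the centre of its underside (of its body, if lying).
- pipettor: Bystander: white and blue hand pipettor lying flat, 210 long, 24 mm thick; origin at the centre of its underside (of its body, if lying).
There are look-alikes about, which are no part of the job. Leave any green or yellow look-alike of the dish alone.

How it is judged:
By the outcome, as a careful person would: the job done as asked, in the order asked, and still so for the second after the job is handed in, with the robot touching nothing.
It also fails if it takes over 72 s, if anything falls off the work surface, if the arm or the gripper's body presses on something with over 40 N, if the wrist force passes 120 N, or if a joint passes its speed limit or range.

## Robot

A 6-joint arm with a two-finger parallel gripper is mounted at the origin on the work surface. World frame = base frame: x ahead of the robot, y to its left, z up, the work surface at z = 0. Lengths are in m, angles in degrees, forces in N, time in s.
With the tool pointing down it reaches from about 0.4 to 0.825 m from the base axis. Payload 7 kg.
Tool frame: the origin (TCP) lies at the centre of the arm's flange, where the gripper is bolted on; the fingertips stand 178 mm ahead of it and the grasp point (between the pads) lies 159 mm ahead of it (tip_reach is the distance from the TCP to the fingertips, in m); z points along the fingers, y is the line along which they close (so a half turn about z gives the same grasp; the last joint's range is limited). The gripper opens to 88 mm and grips with 3 to 60 N. Pads are 19 mm wide; open, the fingers measure 130 mm over their backs; the gripper's body (78 mm by 193 mm) begins 47 mm behind the grasp point.
Start: joints at [-56.03, 20.546, 0.682, 0, -70.136, -16.507], TCP at [0.203, -0.644, 0.405] pointing down, gripper open.
Joint ranges: [-176.03, 176.03], [-82.01, 121.73], [-58.28, 71.71], [-173.87, 95.51], [-174.79, -0.11], [-173.66, 173.66]. Speed limits (degrees/s): [136.94, 136.94, 172.46, 180, 180, 180].

## Interface

Orientations are given as [roll, pitch, yaw] about the fixed x, y, z axes, in that order (R = Rz(yaw) Ry(pitch) Rx(roll)).
In Python, from plant import * gives the robot as it stands.
- The arm moves only by the shell command python3 -m handwheel 'ROWS'. ROWS is JSON, a list of rows, each a list of 7 numbers: the opening, from -1 (shut) to 1 (fully open), then the shift along the tool's x, y, z as a fraction of full scale, then the turn, a rotation vector about the tool's x, y, z as a fraction of full scale. A call has 1 to 5 rows; each row shifts and turns the commanded pose from where the row before left it, along the tool's axes as they then stand; what a row does not reach is not made up. Full scale, the value 1, is 0.025 m for a shift and 6 degrees for a turn. A row lasts 1/8 s, in which the tool goes at most 62.5 mm and 10.7 degrees, less where a joint would pass 70% of its speed; a pose out of reach is approached as far as the arm can. A call with a number of a shift or a turn outside -1 to 1 is refused whole. A call with a gripper value outside its range is refused whole. The fingers move at their own pace and stop on an object; the grip force is fixed at half the most. Time passes only in rows, so rows that do not move let the fingers close. It gives the time, the measured TCP pose, the force, the opening and the grip force at its end, in the units of the state.
- get_obs(): the state, without advancing time (a new reading comes with each control period).
- snapshot(name): name is "scene" or "top" or "wrist"; returns a dict with "color" (384x512x3 uint8, red, green, blue), "fx", "fy", "cx", "cy" (pixels), "R" (3x3) and "t" (3): a world point X has camera coordinates R X + t; the wrist camera has in their place "tool_from_camera" (4x4, takes a point from camera to tool coordinates, whose origin is the TCP and whose axes are the flange's). Camera axes: x right, y down, z forward; pixel columns grow to the right and rows downward; lengths in m; the calibration is good to about 2 mm. A picture is of the moment at which its call begins: read the wrist's pose just before it. There is no depth.
- close_job(): hands the job in; it is judged then, once.
The state is a dict: "clock": time; "joint_pos": joint angles; "qvel": joint speeds; "tau": joint torques, N m; "tool_pos": TCP position; "orientation": TCP orientation; "force": force on the tool from outside, world axes, zero at the start; "moment": the same for the moment, N m; "opening": finger opening in m; "gripper_force": force on a finger pad.
Only numpy, scipy, OpenCV 4.12 (cv2) and the standard library are available. Lean on these libraries where they do the work, as an engineer would, in place of code of your own. Each camera call takes 0.05 s, during which the arm holds its last target. There are 200 camera calls.

## Working session

There is one attempt and no reset: what is moved stays moved. The work goes in short steps, Python scripts to look and compute and a shell command to move; the robot and the scene stay as the last step left them, time stands still between calls to the robot, and variables do not carry over. Pictures are saved under pics/ and viewed, at most 10 in all, crops included, and the job is handed in when it is done.

```bash
ls; mkdir -p pics
python3 - <<'E'
from plant import *
import cv2,numpy as np
o=get_obs();print(o)
a=snapshot("scene");b=snapshot("top")
for n,s in(("scene",a),("top",b)):
    cv2.imwrite(f"pics/{n}0.png",s["color"][:,:,::-1]);np.savez(f"pics/{n}0.npz",**s)
    print(n,s["fx"],s["fy"],s["cx"],s["cy"],np.round(s["R"],3).tolist(),np.round(s["t"],3).tolist())
E
```

```text
pics
{'clock': 0.0, 'joint_pos': array([-5.60294209e+01,  2.05904051e+01,  6.33303508e-01, -2.12761105e-02,
       -7.01373522e+01, -1.65068663e+01]), 'qvel': array([-0.0685    ,  0.01530564, -0.05701268,  0.06113313, -0.01530033,
        0.10964458]), 'tau': array([ 4.92872332e-04, -5.82720244e+01,  2.93052399e+01,  6.99735001e+00,
        6.73428556e-03, -2.09383011e-04]), 'tool_pos': array([ 0.20250451, -0.64368878,  0.40372687]), 'orientation': array([ 1.79903756e+02, -7.66329458e-03, -1.62543526e+02]), 'force': array([0.14565544, 0.32670812, 0.28707227]), 'moment': array([-0.01775746, -0.05838092, -0.03847758]), 'gripper_force': 0.0, 'opening': 0.08749331481629272}
scene 409.2114122648742 409.2114122648742 259.9338316945187 191.64486953585205 [[-0.663, 0.748, -0.013], [0.48, 0.412, -0.774], [-0.574, -0.52, -0.632]] [0.385, -0.212, 1.639]
top 468.0656345224108 468.0656345224108 256.71106767968774 189.0748620626818 [[0.017, -1.0, 0.016], [-0.991, -0.019, -0.136], [0.136, -0.014, -0.991]] [-0.009, 0.575, 1.257]
```

Run:
```python
import cv2
for n in("scene","top"):
    i=cv2.imread(f"pics/{n}0.png");cv2.imwrite(f"pics/{n}0b.png",cv2.resize(i,(800,600),interpolation=cv2.INTER_CUBIC))
```

```text
(no output)
```

View pics/top0b.png

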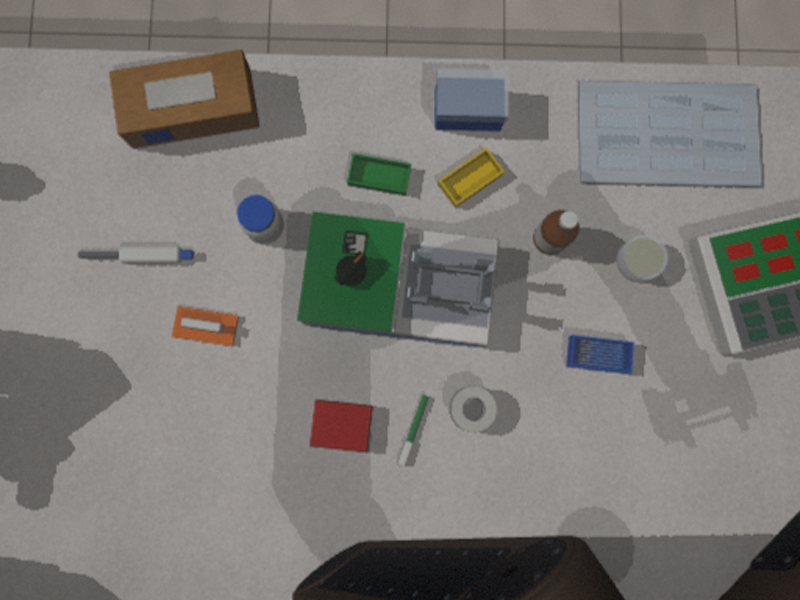

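View pics/scene0b.png

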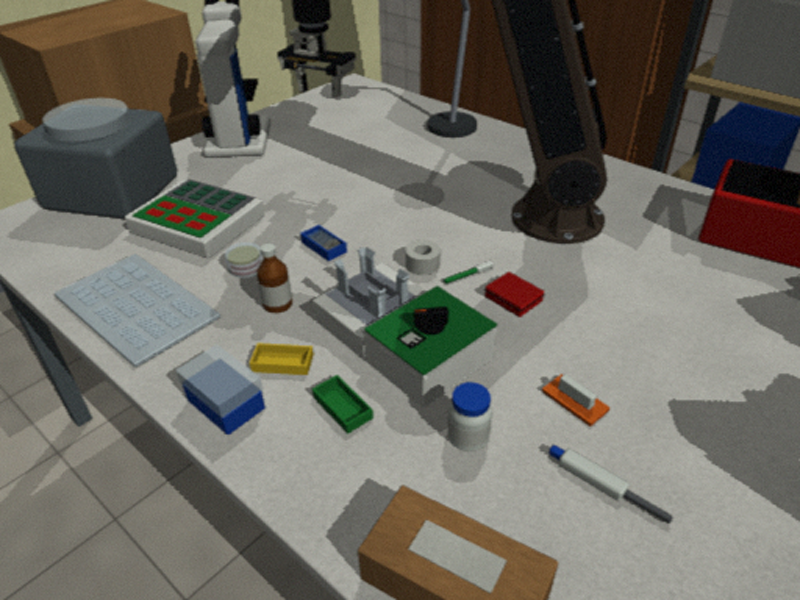

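Top view (800x600 scale): rack at (600,354), lid at (206,326), stainer with pocket at (450,285), knob at (352,268), window at (355,242). The scene view agrees. Next I measure them with colour masks.

```bash
cat > h.py <<'E'
import numpy as np,cv2
from scipy.spatial.transform import Rotation as Ro
def ray(s,uv,z):
    "pixels -> world points on plane z; s has R,t (world->cam)"
    uv=np.atleast_2d(uv).astype(float)
    d=np.c_[(uv[:,0]-s["cx"])/s["fx"],(uv[:,1]-s["cy"])/s["fy"],np.ones(len(uv))]@s["R"]
    c=-s["R"].T@s["t"]
    return c+d*((z-c[2])/d[:,2])[:,None]
def proj(s,X):
    p=np.atleast_2d(X)@s["R"].T+s["t"];return np.c_[s["fx"]*p[:,0]/p[:,2]+s["cx"],s["fy"]*p[:,1]/p[:,2]+s["cy"]]
def blobs(s,lo,hi,amin=150,close=5):
    h=cv2.cvtColor(s["color"],cv2.COLOR_RGB2HSV);m=cv2.inRange(h,lo,hi)
    m=cv2.morphologyEx(m,cv2.MORPH_CLOSE,np.ones((close,close)))
    c,_=cv2.findContours(m,cv2.RETR_EXTERNAL,cv2.CHAIN_APPROX_NONE)
    return [k for k in c if cv2.contourArea(k)>amin]
def rect(s,c,z):
    "min-area rect of contour cast on plane z: centre, long,short (mm), yaw of long side deg from world y"
    P=ray(s,c.reshape(-1,2),z)[:,:2]*1000
    (x,y),(w,h),a=cv2.minAreaRect(P.astype(np.float32))
    if w<h:w,h,a=h,w,a+90
    a=(a-90+90)%180-90
    return np.round([x,y,w,h,a],1)
def wrist():
    from plant import get_obs,snapshot
    o=get_obs();s=dict(snapshot("wrist"))
    T=np.eye(4);T[:3,:3]=Ro.from_euler("xyz",o["orientation"],degrees=True).as_matrix();T[:3,3]=o["tool_pos"]
    W=np.linalg.inv(T@s["tool_from_camera"]);s["R"],s["t"]=W[:3,:3],W[:3,3]
    return o,s
def go(o,p,rpy=None):
    "tool-frame shift (full-scale units of 25mm) and turn (units of 6 deg) to the wanted TCP pose"
    R=Ro.from_euler("xyz",o["orientation"],degrees=True)
    d=R.inv().apply(np.array(p)-o["tool_pos"])/0.025
    r=(R.inv()*Ro.from_euler("xyz",rpy,degrees=True)).as_rotvec(degrees=True)/6 if rpy is not None else None
    return np.round(d,3),None if r is None else np.round(r,3)
E
python3 - <<'E'
from h import *
s=dict(np.load("pics/top0.npz"))
for n,lo,hi,z in(("blue",(105,120,40),(125,255,255),.028),("orange",(5,150,80),(18,255,255),.01),("green",(50,120,30),(75,255,255),.09)):
    for c in blobs(s,lo,hi):print(n,cv2.boundingRect(c),rect(s,c,z))
h=cv2.cvtColor(s["color"],cv2.COLOR_RGB2HSV)
print(h[227,384],h[209,118],h[170,230])
sc=dict(np.load("pics/scene0.npz"))
print(cv2.resize(s["color"],None,fx=1,fy=1).shape)
i=s["color"][130:230,185:325,::-1];cv2.imwrite("pics/c1.png",cv2.resize(i,None,fx=5,fy=5,interpolation=cv2.INTER_CUBIC))
from plant import snapshot
w=snapshot("wrist");print(w["fx"],w["cx"],w["cy"],np.round(w["tool_from_camera"],3).tolist())
E
```

```text
blue (364, 215, 41, 24) [ 479.2 -353.9  113.    54.8   -5.7]
blue (152, 125, 23, 23) [723.3 267.6  63.7  62.  -43.8]
orange (111, 197, 41, 24) [518.1 353.2 107.7  53.   -8. ]
green (455, 140, 57, 49) [ 648.1 -622.4  160.   105.    13.6]
green (192, 136, 66, 76) [609.7  88.5 186.6 156.7  84.3]
green (223, 100, 40, 23) [783.   44.8 100.5  51.2  -8.9]
[111 117 111] [ 10 102 130] [60 40 32]
(384, 512, 3)
327.3620348992415 249.23799416594454 191.95984757361109 [[-0.001, -0.959, -0.282, 0.076], [1.0, -0.001, 0.001, -0.0], [-0.001, -0.282, 0.959, 0.019], [0.0, 0.0, 0.0, 1.0]]
```

View pics/c1.png

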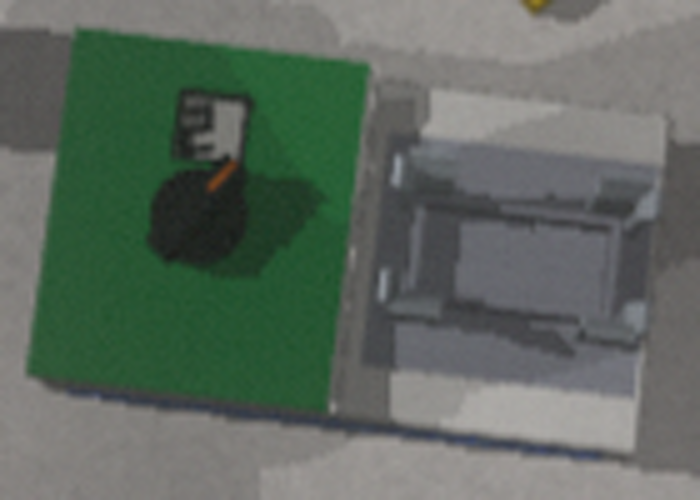

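The crop shows the stainer turned by about -6°. The pocket is centred near (525,255) with the dish inside. The knob is at about (200,215), with its orange line up and to the right, roughly 40° clockwise. Now I move over the rack.

Run:
```python
from h import *
from plant import get_obs
print(go(get_obs(),(.479,-.354,.29),(180,0,-95.7)))
print(go(get_obs(),(.479,-.354,.29),(180,0,-162.54)))
```

```text
(array([-14.028,   7.733,   4.566]), array([ 1.100e-02,  6.000e-03, -1.114e+01]))
(array([-14.028,   7.733,   4.566]), array([ 0.012, -0.002,  0.   ]))
```

```bash
cat > /dev/null; python3 -m handwheel '[[1,-1,0.55,0.33,0,0,0],[1,-1,0.55,0.33,0,0,0],[1,-1,0.55,0.33,0,0,0],[1,-1,0.55,0.33,0,0,0],[1,-1,0.55,0.33,0,0,0]]'
python3 -m handwheel '[[1,-1,0.55,0.33,0,0,0],[1,-1,0.55,0.33,0,0,0],[1,-1,0.55,0.33,0,0,0],[1,-1,0.55,0.33,0,0,0],[1,-1,0.55,0.33,0,0,0]]'
python3 -m handwheel '[[1,-1,0.55,0.33,0,0,0],[1,-1,0.55,0.33,0,0,0],[1,-1,0.55,0.33,0,0,0],[1,-1,0.55,0.3,0,0,0],[1,0,0,0,0,0,-1]]'
python3 -m handwheel '[[1,0,0,0,0,0,-1],[1,0,0,0,0,0,-1],[1,0,0,0,0,0,-1],[1,0,0,0,0,0,-1],[1,0,0,0,0,0,-1]]'
python3 -m handwheel '[[1,0,0,0,0,0,-1],[1,0,0,0,0,0,-1],[1,0,0,0,0,0,-1],[1,0,0,0,0,0,-1],[1,0,0,0,0,0,-1]]'
python3 -m handwheel '[[1,0,0,0,0,0,-0.14],[1,0,0,0,0,0,0]]'
python3 - <<'E'
from h import *
o,s=wrist();print(o["clock"],o["tool_pos"],o["orientation"],o["joint_pos"])
for c in blobs(s,(105,120,40),(125,255,255)):print(cv2.boundingRect(c),rect(s,c,.028),rect(s,c,.0))
print(go(o,(.479,-.354,.29),(180,0,-95.7)))
cv2.imwrite("pics/w1.png",s["color"][:,:,::-1])
E
```

```text
clock: 0.78
tool_pos: [0.3017, -0.54, 0.3629]
orientation: [180.0, -0.0, -162.5]
force: [-1.0, -0.2, -0.5]
opening: 0.0879
gripper_force: 0.0
clock: 1.4
tool_pos: [0.4003, -0.4369, 0.3217]
orientation: [180.0, -0.0, -162.5]
force: [-0.6, 0.4, 0.8]
opening: 0.0875
gripper_force: 0.0
clock: 2.02
tool_pos: [0.4796, -0.3538, 0.2889]
orientation: [179.9, -0.1, -156.3]
force: [-0.4, -0.4, 0.0]
opening: 0.0874
gripper_force: 0.0
clock: 2.65
tool_pos: [0.4786, -0.3551, 0.2897]
orientation: [180.0, -0.0, -126.3]
force: [0.2, -0.1, -0.3]
opening: 0.0876
gripper_force: 0.0
clock: 3.28
tool_pos: [0.4786, -0.3551, 0.2897]
orientation: [180.0, 0.0, -96.3]
force: [0.2, -0.2, -0.5]
opening: 0.0875
gripper_force: 0.0
clock: 3.52
tool_pos: [0.4786, -0.3552, 0.2898]
orientation: [180.0, 0.0, -95.8]
force: [0.6, 0.3, 0.6]
opening: 0.0877
gripper_force: 0.0
3.525 [ 0.47862879 -0.35518509  0.28980606] [ 1.79988538e+02  4.33439085e-03 -9.58026725e+01] [-1.78075204e+01  1.87924334e+01 -1.81418386e+01 -2.32097839e-03
 -5.30778411e+01  1.20062428e+01]
(208, 121, 76, 138) [ 480.6 -359.   110.3   55.4   -5.8] [ 481.7 -350.6  123.    61.8   -5.8]
(array([-0.049, -0.01 , -0.008]), array([ 0.002,  0.001, -0.017]))
```

View pics/w1.png

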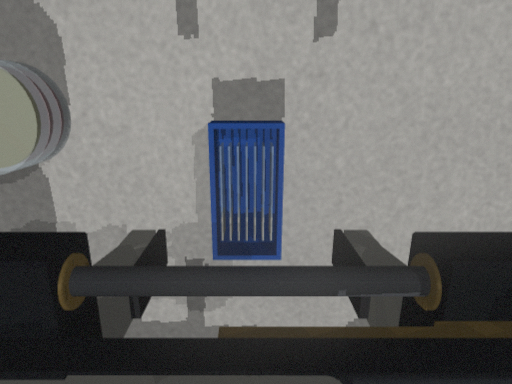

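The wrist view shows the rack clear between columns 208–284 and rows 121–259. It measures 110x55 mm on its top plane, so the fix at (480.6, -359.0), yaw -5.8° is good. I descend and grip.

```bash
python3 -m handwheel '[[1,0.143,-0.095,1,0,0,0],[1,0,0,1,0,0,0],[1,0,0,1,0,0,0],[1,0,0,0.9,0,0,0],[1,0,0,0.45,0,0,0]]'
python3 -m handwheel '[[-1,0,0,0,0,0,0],[-1,0,0,0,0,0,0],[-1,0,0,0,0,0,0],[-1,0,0,0,0,0,0]]'
```

```text
clock: 4.2
tool_pos: [0.4803, -0.3589, 0.1799]
orientation: [179.9, 0.0, -95.8]
force: [1.0, -0.0, -0.4]
opening: 0.0878
gripper_force: 0.0
clock: 4.7
tool_pos: [0.4808, -0.3591, 0.1819]
orientation: [-179.9, -0.0, -95.7]
force: [-0.9, 0.2, 2.9]
opening: 0.0557
gripper_force: 30.0
```

```bash
python3 -m handwheel '[[-1,0,0,-0.5,0,0,0],[-1,0,0,-1,0,0,0],[-1,0,0,-1,0,0,0],[-1,0,0,-1,0,0,0],[-1,-0.8,-0.2,-1,0,0,0]]'
python3 -m handwheel '[[-1,-1,-0.2,-0.9,0,0,0],[-1,-1,-0.2,-0.9,0,0,0],[-1,-1,-0.2,-0.9,0,0,0],[-1,-1,-0.2,-0.9,0,0,0],[-1,-1,-0.2,-0.9,0,0,0]]'
python3 -m handwheel '[[-1,-1,-0.2,-0.9,0,0,0],[-1,-1,-0.2,-0.9,0,0,0],[-1,-1,-0.2,0,0,0,0],[-1,-1,-0.2,0,0,0,0],[-1,-1,-0.2,0,0,0,0]]'
python3 -m handwheel '[[-1,-1,-0.3,0,0,0,0],[-1,-1,-0.3,0,0,0,0],[-1,-1,-0.3,0,0,0,0],[-1,-1,-0.3,0,0,0,0],[-1,-0.5,0,0,0,0,0]]'
python3 -m handwheel '[[-1,0,0,0,0,0,0],[-1,0,0,0,0,0,0],[-1,0,0,0,0,0,0]]'
python3 - <<'E'
from h import *
o,s=wrist();print(o["clock"],o["tool_pos"],o["orientation"],o["joint_pos"],o["opening"])
cv2.imwrite("pics/w2.png",s["color"][:,:,::-1]);np.savez("pics/w2.npz",**s)
cv2.imwrite("pics/w2b.png",cv2.resize(s["color"][:240,60:460,::-1],(800,480),interpolation=cv2.INTER_CUBIC))
E
```

```text
clock: 5.32
tool_pos: [0.4872, -0.34, 0.2952]
orientation: [-180.0, -0.0, -95.8]
force: [0.4, 0.3, -2.0]
opening: 0.0556
gripper_force: 30.0
clock: 5.95
tool_pos: [0.5246, -0.2168, 0.4078]
orientation: [-180.0, 0.0, -95.7]
force: [0.1, -0.5, -2.9]
opening: 0.056
gripper_force: 30.0
clock: 6.58
tool_pos: [0.5618, -0.095, 0.452]
orientation: [-180.0, 0.0, -95.7]
force: [0.6, -0.7, -1.7]
opening: 0.0563
gripper_force: 30.0
clock: 7.2
tool_pos: [0.6038, 0.0147, 0.4509]
orientation: [180.0, -0.0, -95.6]
force: [-0.1, -0.6, -1.4]
opening: 0.0556
gripper_force: 30.0
clock: 7.58
tool_pos: [0.603, 0.0126, 0.4513]
orientation: [-180.0, 0.0, -95.7]
force: [-0.8, -0.4, -2.2]
opening: 0.0561
gripper_force: 30.0
7.575 [0.60300675 0.01256961 0.45131062] [-1.79995096e+02  2.28773211e-04 -9.57380308e+01] [ 1.97370538e+01  1.23224907e+01 -4.64539545e+00  1.98938998e-03
 -7.30275883e+01 -2.54756652e+01] 0.056055312410348106
```

View pics/w2b.png

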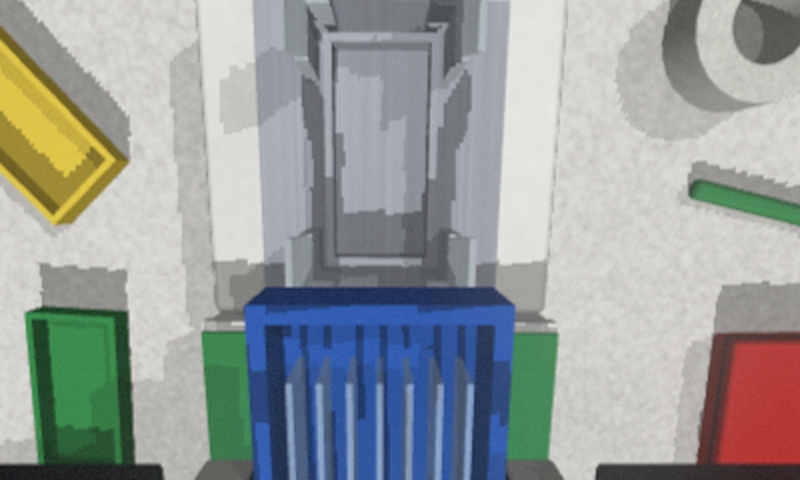

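The crop (2x, column offset 60) shows the dish rim with corners near (320,33), (445,33), (435,265) and (322,265). The deck's side edges run along columns 203–215 and 562–547. I fit these edges by gradient and cast them.

Run:
```python
from h import *
s=dict(np.load("pics/w2.npz"));g=cv2.GaussianBlur(cv2.cvtColor(s["color"],cv2.COLOR_RGB2GRAY).astype(np.float32),(0,0),1)
def scan(p,q,z,n=40,w=5,sign=0):
    "gradient peak across the guessed edge p->q (crop coords), cast to z, line fit: midpoint & direction"
    p,q=[np.array(v)/2+[60,0] for v in(p,q)];t=(q-p)/np.linalg.norm(q-p);m=np.array([-t[1],t[0]])
    k=np.arange(-w,w+.1,.25);P=[]
    for a in np.linspace(0,1,n):
        X=p+a*(q-p)+k[:,None]*m
        v=cv2.remap(g,X[:,0].astype(np.float32),X[:,1].astype(np.float32),cv2.INTER_LINEAR).ravel();d=np.gradient(v)
        d=np.abs(d) if sign==0 else sign*d
        P.append(X[d.argmax()])
    W=ray(s,P,z)[:,:2]*1000
    f=cv2.fitLine(W.astype(np.float32),cv2.DIST_HUBER,0,.01,.01).ravel()
    r=(W-f[2:])@[-f[1],f[0]];ang=np.degrees(np.arctan2(f[1],f[0]))
    print(np.round(f[2:],1),"ang",round(ang,2),"mad",round(float(np.median(abs(r))),2));return f
L=scan((204,90),(214,250),.06);R=scan((561,80),(549,270),.06)
n=np.array([-L[1],L[0]]);print("deck depth",(R[2:]-L[2:])@n)
print("dish");l=scan((324,180),(325,250),.084);r=scan((441,80),(436,180),.084);f=scan((330,33),(435,33),.084);nn=scan((335,264),(425,264),.084)
C=[(320,33),(445,33),(436,265),(322,265)]
W=ray(s,np.array(C)/2+[60,0],.084)[:,:2]*1000;print(np.round(W,1),W.mean(0))
t=dict(np.load("pics/top0.npz"))
i=cv2.resize(s["color"][0:150,200:300,::-1],None,fx=4,fy=4,interpolation=cv2.INTER_CUBIC);cv2.imwrite("pics/w2c.png",i)
```

```text
[686.3 -76.9] ang 83.81 mad 0.21
[501.7 -61.2] ang 84.09 mad 0.21
deck depth 185.18237
dish
[622.4 -53.3] ang 76.01 mad 0.65
[567.  -90.3] ang 84.25 mad 0.17
[ 584.7 -134.5] ang -1.11 mad 1.68
[597.1 -30.4] ang -5.56 mad 0.18
[[ 615.8 -138.5]
 [ 556.3 -132.5]
 [ 568.9  -23.3]
 [ 628.6  -29.4]] [592.405223   -80.91854254]
```

View pics/w2c.png

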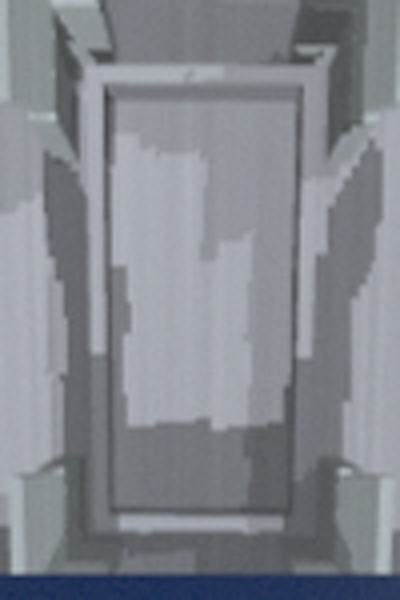

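Run:
```python
from h import *
s=dict(np.load("pics/w2.npz"))
def c(P,z):return np.round(ray(s,np.array(P)/4+[200,0],z)[:,:2]*1000,1)
W=c([(88,66),(328,66),(312,533),(90,533)],.084);print("outer",W.tolist(),W.mean(0))
W=c([(104,82),(303,82),(292,512),(109,512)],.084);print("inner",W.tolist(),W.mean(0))
W=c([(10,476),(392,476)],.132);print("near br",W.tolist(),W.mean(0))
W=c([(65,465),(335,465)],.132);print("near br in",W.tolist(),W.mean(0))
# console step edge (crop2 row ~328) at z=.09
W=np.round(ray(s,np.array([(205,331),(555,331)])/2+[60,0],.09)[:,:2]*1000,1);print("step",W.tolist())
# rack in hand : far edge top
o=np.array([0.60300675,0.01256961,0.45131062]);yaw=np.radians(-95.738)
W=ray(s,np.array([(245,300),(515,300)])/2+[60,0],o[2]-.181+.028)[:,:2]*1000;print("rack far edge",W.round(1).tolist())
d=W.mean(0)-o[:2]*1000;print("tool x,y of far edge mid",d@[np.cos(yaw),np.sin(yaw)],d@[np.sin(yaw),-np.cos(yaw)])
```

```text
outer [[613.9, -138.3], [556.7, -132.5], [569.0, -22.5], [627.1, -28.4]] [591.675 -80.425]
inner [[610.5, -134.5], [563.0, -129.7], [573.8, -28.5], [621.5, -33.3]] [592.2 -81.5]
near br [[639.0, -47.6], [553.8, -39.0]] [596.4 -43.3]
near br in [[626.4, -48.8], [566.3, -42.7]] [596.35 -45.75]
step [[694.3, -1.8], [509.1, 17.0]]
rack far edge [[624.6, -44.9], [569.5, -39.3]]
tool x,y of far edge mid 54.97713440460868 0.4823852049239248
```

```bash
python3 -m handwheel '[[-1,0.94,0.032,0.6,0,0,0.043],[-1,0.94,0,0.9,0,0,0],[-1,0.94,0,0.9,0,0,0],[-1,0.94,0,0.9,0,0,0],[-1,0,0,0.9,0,0,0]]'
python3 -m handwheel '[[-1,0,0,0.65,0,0,0],[-1,0,0,0,0,0,0],[-1,0,0,0,0,0,0]]'
python3 - <<'E'
from h import *
from plant import *
o=get_obs();print(o["tool_pos"],o["orientation"],go(o,(.5928,-.0809,.330),(180,0,-96)))
s=snapshot("scene");t=snapshot("top")
a=cv2.resize(s["color"][150:230,180:320,::-1],None,fx=4.2,fy=4.2,interpolation=cv2.INTER_CUBIC)
cv2.imwrite("pics/s3.png",a)
E
```

```text
clock: 8.25
tool_pos: [0.5918, -0.0829, 0.3448]
orientation: [179.9, -0.0, -96.1]
force: [1.3, 0.7, -1.7]
opening: 0.0561
gripper_force: 30.0
clock: 8.62
tool_pos: [0.5931, -0.0802, 0.3307]
orientation: [-179.9, -0.0, -95.9]
force: [-0.3, -0.8, -0.7]
opening: 0.056
gripper_force: 30.0
[ 0.59311073 -0.08022729  0.33065059] [-1.79938928e+02 -3.36537501e-03 -9.59299102e+01] (array([0.028, 0.01 , 0.026]), array([-0.01 , -0.001,  0.012]))
```

View pics/s3.png

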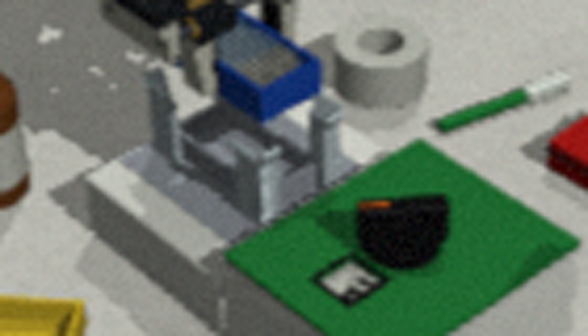

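The scene crop shows the rack level, above and centred between the four brackets. I lower it gently and check the forces.

```bash
python3 -m handwheel '[[-1,0.02,0.01,0.5,0,0,0],[-1,0,0,0.5,0,0,0],[-1,0,0,0.4,0,0,0],[-1,0,0,0.3,0,0,0],[-1,0,0,0.2,0,0,0]]'
python3 -m handwheel '[[-1,0,0,0.2,0,0,0],[-1,0,0,0.2,0,0,0],[-1,0,0,0.12,0,0,0],[-1,0,0,0,0,0,0]]'
```

```text
clock: 9.35
tool_pos: [0.5924, -0.0807, 0.2817]
orientation: [180.0, -0.0, -96.0]
force: [0.3, 0.7, -0.8]
opening: 0.056
gripper_force: 30.0
clock: 9.85
tool_pos: [0.5924, -0.0807, 0.2692]
orientation: [180.0, -0.0, -96.0]
force: [0.2, -0.5, -1.8]
opening: 0.0558
gripper_force: 30.0
```

```bash
python3 -m handwheel '[[-1,0,0,0.06,0,0,0],[-1,0,0,0.05,0,0,0],[-1,0,0,0,0,0,0]]'; python3 -m handwheel '[[-1,0,0,0.04,0,0,0],[-1,0,0,0,0,0,0]]'
```

```text
clock: 10.22
tool_pos: [0.5924, -0.0807, 0.2666]
orientation: [180.0, 0.0, -96.0]
force: [-0.6, 0.3, -1.0]
opening: 0.0561
gripper_force: 30.0
clock: 10.48
tool_pos: [0.5925, -0.0807, 0.2659]
orientation: [-180.0, 0.0, -95.9]
force: [-0.8, 0.6, 1.2]
opening: 0.0556
gripper_force: 30.0
```

```bash
python3 -m handwheel '[[-1,0,0,0.03,0,0,0],[-1,0,0,0,0,0,0]]'; python3 -m handwheel '[[1,0,0,0,0,0,0],[1,0,0,0,0,0,0],[1,0,0,0,0,0,0],[1,0,0,-0.3,0,0,0],[1,0,0,-0.8,0,0,0]]'
python3 -m handwheel '[[1,0,0,-1,0,0,0],[1,0,0,-1,0,0,0],[1,-0.8,0,-1,0,0,0],[1,-1,0,-1,0,0,0],[1,-1,0,-1,0,0,0]]'
python3 -m handwheel '[[1,0,0,0,0,0,0],[1,0,0,0,0,0,0]]'
python3 - <<'E'
from h import *
o,s=wrist();print(o["clock"],o["tool_pos"],o["orientation"])
np.savez("pics/w4.npz",**s)
for c in blobs(s,(105,120,40),(125,255,255)):print(cv2.boundingRect(c),rect(s,c,.112))
cv2.imwrite("pics/w4.png",cv2.resize(s["color"][:260,100:420,::-1],None,fx=2.3,fy=2.3,interpolation=cv2.INTER_CUBIC))
E
```

```text
clock: 10.72
tool_pos: [0.5925, -0.0807, 0.2659]
orientation: [-180.0, -0.0, -95.9]
force: [-4.0, 0.9, 7.5]
opening: 0.0557
gripper_force: 30.0
clock: 11.35
tool_pos: [0.5922, -0.0808, 0.2921]
orientation: [179.9, -0.0, -96.0]
force: [0.3, 0.0, 0.1]
opening: 0.0874
gripper_force: 0.0
clock: 11.98
tool_pos: [0.5996, -0.0106, 0.4189]
orientation: [-180.0, 0.0, -96.0]
force: [0.9, -0.2, 0.6]
opening: 0.0876
gripper_force: 0.0
clock: 12.22
tool_pos: [0.5994, -0.0112, 0.4172]
orientation: [180.0, 0.0, -95.9]
force: [0.2, -1.0, -0.3]
opening: 0.0874
gripper_force: 0.0
12.225 [ 0.59941635 -0.01119259  0.41722292] [ 1.79980355e+02  8.24834884e-03 -9.59429903e+01]
(214, 34, 71, 136) [592.5 -79.3 110.   56.3  -6. ]
```

View pics/w4.png

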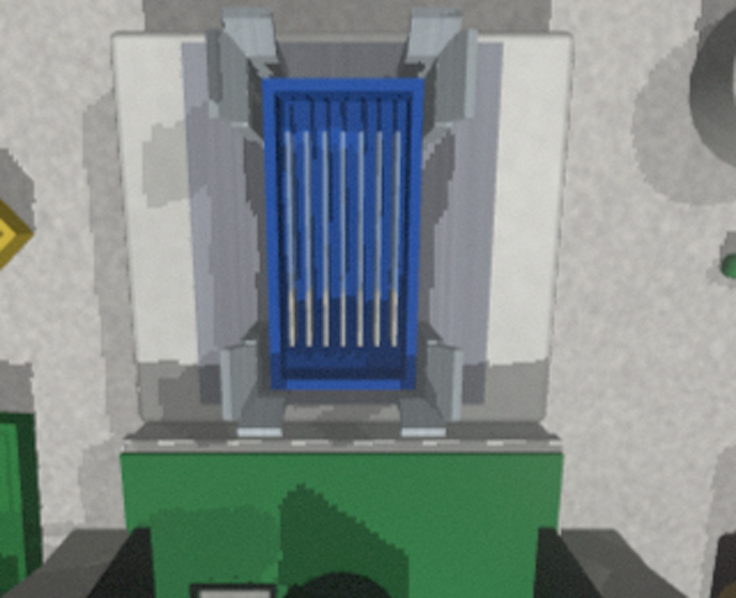

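The rack is seated: 110x56 at the rim height of 0.112, yaw -6.0°, evenly inside the four brackets. Next, the lid.

```bash
python3 -m handwheel '[[1,-1,0.34,0,0,0,0],[1,-1,0.34,0,0,0,0],[1,-1,0.34,0,0,0,0],[1,-1,0.34,0,0,0,0],[1,-1,0.34,0.5,0,0,0]]'
python3 -m handwheel '[[1,-1,0.34,0.5,0,0,0],[1,-1,0.34,0.5,0,0,0],[1,-1,0.34,0.5,0,0,0],[1,-1,0.34,0.5,0,0,0],[1,-1,0.34,0.5,0,0,0]]'
python3 -m handwheel '[[1,-1,0.34,0.5,0,0,0.1],[1,-1,0.34,0.5,0,0,0.1],[1,-1,0.34,0.5,0,0,0.1],[1,-1,0.34,0.6,0,0,0],[1,0,0,0,0,0,0]]'
python3 -m handwheel '[[1,0,0,0,0,0,0],[1,0,0,0,0,0,0]]'
python3 - <<'E'
from h import *
o,s=wrist();print(o["clock"],o["tool_pos"],o["orientation"],o["joint_pos"].round(1))
for c in blobs(s,(4,110,60),(18,255,255)):print(cv2.boundingRect(c),rect(s,c,.01))
h=cv2.cvtColor(s["color"],cv2.COLOR_RGB2HSV)
cv2.imwrite("pics/w5.png",s["color"][:,:,::-1]);np.savez("pics/w5.npz",**s)
E
```

```text
clock: 12.9
tool_pos: [0.5704, 0.1177, 0.4048]
orientation: [-180.0, -0.0, -96.0]
force: [-0.2, -0.4, -1.1]
opening: 0.088
gripper_force: 0.0
clock: 13.52
tool_pos: [0.5409, 0.2463, 0.3411]
orientation: [179.9, -0.1, -96.0]
force: [0.5, 0.4, 0.8]
opening: 0.0877
gripper_force: 0.0
clock: 14.15
tool_pos: [0.5187, 0.3507, 0.2876]
orientation: [179.9, -0.2, -97.7]
force: [-0.8, -0.6, -0.1]
opening: 0.0876
gripper_force: 0.0
clock: 14.4
tool_pos: [0.5195, 0.3492, 0.2902]
orientation: [-180.0, 0.0, -97.8]
force: [-0.6, 0.1, 0.5]
opening: 0.0876
gripper_force: 0.0
14.4 [0.51954067 0.34917206 0.29022077] [-1.79986695e+02  1.68021310e-02 -9.77875190e+01] [ 51.7  21.3 -14.2   0.  -54.5 -59.5]
(216, 127, 70, 127) [518.7 351.2 109.1  55.5  -7.8]
```

View pics/w5.png

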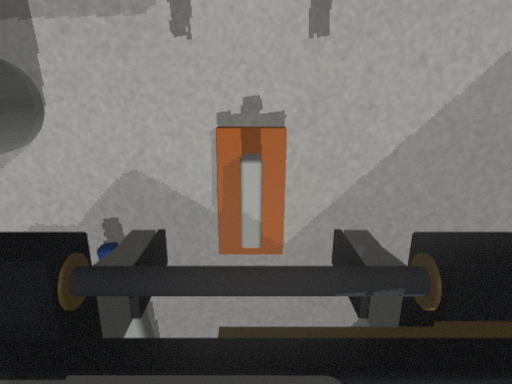

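The wrist view shows the lid at columns 216–286, rows 127–254, measuring 109x55.5 mm. Its centre is (518.7, 351.2) and its yaw -7.8°. The pipettor lies well clear of half-open fingers. I descend and grip the bar.

```bash
python3 -m handwheel '[[0,-0.075,0.043,1,0,0,0],[0,0,0,1,0,0,0],[0,0,0,1,0,0,0],[0,0,0,0.7,0,0,0],[0,0,0,0.27,0,0,0]]'
python3 -m handwheel '[[0,0,0,0,0,0,0],[-1,0,0,0,0,0,0],[-1,0,0,0,0,0,0],[-1,0,0,0,0,0,0],[-1,0,0,0,0,0,0]]'
```

```text
clock: 15.08
tool_pos: [0.5185, 0.3513, 0.1899]
orientation: [180.0, -0.1, -97.8]
force: [-0.5, -0.4, -0.2]
opening: 0.0459
gripper_force: 0.0
clock: 15.7
tool_pos: [0.5185, 0.3518, 0.1911]
orientation: [-180.0, 0.0, -97.7]
force: [-0.7, -0.1, 3.5]
opening: 0.0158
gripper_force: 30.0
```

```bash
python3 -m handwheel '[[-1,0,0,-0.4,0,0,0],[-1,0,0,-0.9,0,0,0],[-1,0,0,-1,0,0,0],[-1,0,0,-1,0,0,0],[-1,0,0,-1,0,0,0]]'
python3 -m handwheel '[[-1,0,0,-1,0,0,0],[-1,0.4,-0.1,-1,0,0,0],[-1,0.7,-0.2,-0.5,0,0,0],[-1,0.9,-0.3,0,0,0,0],[-1,1,-0.31,0,0,0,0]]'
python3 -m handwheel '[[-1,1,-0.31,0,0,0,0],[-1,1,-0.31,0,0,0,0],[-1,1,-0.31,0,0,0,0],[-1,1,-0.31,0,0,0,0],[-1,1,-0.31,0,0,0,0]]'
python3 -m handwheel '[[-1,1,-0.31,0,0,0,0],[-1,1,-0.31,0,0,0,0],[-1,1,-0.31,0,0,0,0],[-1,1,-0.31,0,0,0,0],[-1,1,-0.31,0,0,0,0]]'
python3 -m handwheel '[[-1,1,-0.31,0,0,0,0],[-1,0.9,-0.31,0,0,0,-0.1],[-1,0.8,-0.31,0,0,0,-0.1],[-1,0,0,0,0,0,-0.09],[-1,0,0,0,0,0,0]]'
python3 - <<'E'
from h import *
from plant import *
o=get_obs();print(o["clock"],o["tool_pos"],o["orientation"],go(o,(.5925,-.0796,.34),(180,0,-96)))
E
```

```text
clock: 16.32
tool_pos: [0.5183, 0.3516, 0.2994]
orientation: [180.0, 0.0, -97.8]
force: [0.3, 0.5, -2.2]
opening: 0.0158
gripper_force: 30.0
clock: 16.95
tool_pos: [0.5308, 0.2722, 0.3596]
orientation: [179.9, -0.1, -97.8]
force: [0.4, 0.4, -1.4]
opening: 0.0156
gripper_force: 30.0
clock: 17.58
tool_pos: [0.5522, 0.1427, 0.3595]
orientation: [179.9, -0.1, -97.8]
force: [0.6, 0.5, -2.2]
opening: 0.0159
gripper_force: 30.0
clock: 18.2
tool_pos: [0.5733, 0.0138, 0.3595]
orientation: [179.9, -0.0, -97.8]
force: [0.7, 0.6, -0.7]
opening: 0.0157
gripper_force: 30.0
clock: 18.82
tool_pos: [0.5876, -0.0545, 0.3599]
orientation: [179.9, -0.0, -96.1]
force: [0.5, -0.1, -1.5]
opening: 0.0159
gripper_force: 30.0
18.825 [ 0.58755208 -0.05454319  0.35987753] [ 1.79921151e+02 -1.37738271e-02 -9.60795415e+01] (array([ 0.975, -0.304,  0.795]), array([ 0.013, -0.002, -0.013]))
```

```bash
python3 -m handwheel '[[-1,0.6,-0.2,0,0,0,0],[-1,0.37,-0.1,0,0,0,0],[-1,0,0,0.3,0,0,0],[-1,0,0,0.3,0,0,0],[-1,0,0,0,0,0,0]]'
python3 - <<'E'
from h import *
o,s=wrist();print(o["tool_pos"],o["orientation"],go(o,(.5925,-.0796,.34),(180,0,-96)))
cv2.imwrite("pics/w6.png",cv2.resize(s["color"][:240,100:420,::-1],None,fx=2.3,fy=2.3,interpolation=cv2.INTER_CUBIC))
for c in blobs(s,(4,110,60),(18,255,255)):print(cv2.boundingRect(c),rect(s,c,o["tool_pos"][2]-.181))
E
```

```text
clock: 19.45
tool_pos: [0.5927, -0.0785, 0.3445]
orientation: [179.9, -0.0, -96.0]
force: [0.5, -1.3, -1.7]
opening: 0.0154
gripper_force: 30.0
[ 0.59265637 -0.07848862  0.3445109 ] [ 1.79887361e+02 -1.91729392e-02 -9.60042784e+01] (array([0.045, 0.001, 0.18 ]), array([ 0.019, -0.003, -0.001]))
(194, 139, 112, 94) [ 588.8 -109.5   55.6   49.5   83.9]
```

View pics/w6.png

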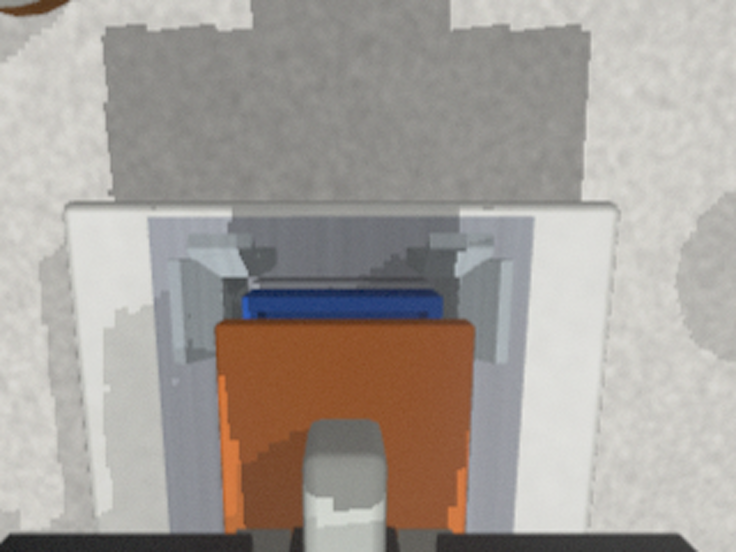

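The hover view shows the lid's far edge at crop row 322 (columns 217–474). The rack end is at row 292 (columns 243–442) and the dish rim at row 282. I cast these for the final correction.

Run:
```python
from h import *
o,s=wrist();yaw=np.radians(-96);ex=np.array([np.cos(yaw),np.sin(yaw)]);ey=np.array([np.sin(yaw),-np.cos(yaw)])
for n,P,z in(("lid",[(217,322),(474,322)],o["tool_pos"][2]-.181),("rack",[(243,292),(442,292)],.112),("dish",[(252,282),(432,282)],.084)):
    W=ray(s,np.array(P)/2.3+[100,0],z)[:,:2];d=(W-o["tool_pos"][:2])*1000;print(n,"tool x",(d@ex).round(1),"tool y",(d@ey).round(1))
print(o["tool_pos"])
```

```text
lid tool x [55.5 55.5] tool y [-26.7  28.3]
rack tool x [57.1 57.1] tool y [-27.7  28. ]
dish tool x [57.7 57.7] tool y [-28.4  28.4]
[ 0.59289536 -0.07847216  0.34512521]
```

```bash
python3 -m handwheel '[[-1,0.064,-0.016,0.2,0,0,0],[-1,0,0,0.4,0,0,0],[-1,0,0,0.4,0,0,0],[-1,0,0,0.25,0,0,0],[-1,0,0,0.2,0,0,0]]'
python3 -m handwheel '[[-1,0,0,0.1,0,0,0],[-1,0,0,0.05,0,0,0],[-1,0,0,0,0,0,0]]'
```

```text
clock: 20.18
tool_pos: [0.5932, -0.0804, 0.3088]
orientation: [180.0, -0.0, -96.0]
force: [-0.3, -0.1, -0.7]
opening: 0.0157
gripper_force: 30.0
clock: 20.55
tool_pos: [0.5933, -0.0804, 0.3058]
orientation: [-180.0, 0.0, -96.0]
force: [0.5, -0.4, -1.4]
opening: 0.0158
gripper_force: 30.0
```

```bash
python3 -m handwheel '[[-1,0,0,0.06,0,0,0],[-1,0,0,0.03,0,0,0],[-1,0,0,0,0,0,0]]'; python3 -m handwheel '[[-1,0,0,0.03,0,0,0],[-1,0,0,0,0,0,0]]'
```

```text
clock: 20.92
tool_pos: [0.5932, -0.0804, 0.3034]
orientation: [180.0, -0.0, -96.0]
force: [-0.5, -0.2, -0.8]
opening: 0.0158
gripper_force: 30.0
clock: 21.18
tool_pos: [0.5933, -0.0804, 0.3031]
orientation: [-180.0, -0.0, -96.0]
force: [-1.6, 0.5, 3.5]
opening: 0.0154
gripper_force: 30.0
```

```bash
python3 -m handwheel '[[0.3,0,0,0,0,0,0],[0.3,0,0,0,0,0,0],[0.3,0,0,0,0,0,0],[0.3,0,0,-0.3,0,0,0],[0.3,0,0,-0.8,0,0,0]]'
python3 -m handwheel '[[1,0,0,-1,0,0,0],[1,0,0,-1,0,0,0],[1,-0.8,0,-1,0,0,0],[1,-1,0,-0.5,0,0,0],[1,-1,0,0,0,0,0]]'
python3 -m handwheel '[[1,0,0,0,0,0,0],[1,0,0,0,0,0,0]]'
python3 - <<'E'
from h import *
o,s=wrist();print(o["clock"],o["tool_pos"],o["orientation"])
for c in blobs(s,(4,110,60),(18,255,255)):print("lid",cv2.boundingRect(c),rect(s,c,.122))
for c in blobs(s,(105,120,40),(125,255,255),30):print("blue",cv2.boundingRect(c),cv2.contourArea(c))
np.savez("pics/w7.npz",**s)
E
```

```text
clock: 21.8
tool_pos: [0.593, -0.0804, 0.3299]
orientation: [179.9, -0.0, -96.0]
force: [0.6, -0.1, 0.8]
opening: 0.0557
gripper_force: 0.0
clock: 22.42
tool_pos: [0.6008, -0.0102, 0.4198]
orientation: [-179.8, 0.1, -96.0]
force: [0.1, 0.3, -0.8]
opening: 0.0873
gripper_force: 0.0
clock: 22.68
tool_pos: [0.6005, -0.0109, 0.4179]
orientation: [-180.0, -0.0, -96.0]
force: [0.8, -0.2, -0.2]
opening: 0.0873
gripper_force: 0.0
22.675 [ 0.60048367 -0.01094222  0.41786562] [-1.79998867e+02 -7.07528256e-03 -9.59926475e+01]
lid (213, 30, 73, 141) [593.1 -80.3 110.1  56.1  -6.1]
```

The lid measures 110x56 at its proper height, centred within 1 mm of the rack, yaw -6.1°, with no blue showing. Next is the dial, starting with a coarse position from the stored top image.

Run:
```python
from h import *
from plant import get_obs
s=dict(np.load("pics/top0.npz"));e=np.array([np.cos(np.radians(-6)),np.sin(np.radians(-6))])
w=ray(s,(227.4,155.4),.09)[0,:2];d=w-.049*e;print(w,d)
print("knob blob top",ray(s,(185+200/5,130+215/5),.125)[0])
P=ray(s,np.array([(210,190),(236,162)])/5+[185,130],.13)[:,:2];print(P,P-d)
print(go(get_obs(),(*d,.40)))
```

```text
[0.65785089 0.08250721] [0.60911932 0.0876291 ]
knob blob top [0.60381762 0.08577357 0.125     ]
[[0.61617849 0.08066931]
 [0.63118519 0.0675774 ]] [[ 0.00705917 -0.00695979]
 [ 0.02206587 -0.02005171]]
(array([-3.968,  0.07 ,  0.708]), None)
```

```bash
python3 -m handwheel '[[1,-1,0.02,0.18,0,0,0],[1,-1,0.02,0.18,0,0,0],[1,-1,0.02,0.18,0,0,0],[1,-0.97,0.01,0.16,0,0,0],[1,0,0,0,0,0,0]]'
python3 -m handwheel '[[1,0,0,0,0,0,0]]'
python3 - <<'E'
from h import *
o,s=wrist();print(o["clock"],o["tool_pos"],o["orientation"]);np.savez("pics/w8.npz",**s)
h=cv2.cvtColor(s["color"],cv2.COLOR_RGB2HSV)
def show(n,m,z,amin):
    m=m.astype(np.uint8)*255
    c,_=cv2.findContours(m,cv2.RETR_EXTERNAL,cv2.CHAIN_APPROX_NONE)
    for k in c:
        if cv2.contourArea(k)>amin:print(n,cv2.boundingRect(k),cv2.contourArea(k),rect(s,k,z))
show("orange",cv2.inRange(h,(3,90,60),(20,255,255)),.13,8)
show("green",cv2.inRange(h,(50,90,30),(80,255,255)),.09,300)
g=cv2.inRange(h,(50,90,30),(80,255,255))
# non-green holes inside panel
c,_=cv2.findContours(g,cv2.RETR_CCOMP,cv2.CHAIN_APPROX_NONE)
for k in c:
    if 150<cv2.contourArea(k)<20000:print("c",cv2.boundingRect(k),cv2.contourArea(k),rect(s,k,.09),rect(s,k,.13))
show("dark",(h[...,2]<40)&(np.arange(384)[:,None]<260),.13,100)
E
```

```text
clock: 23.35
tool_pos: [0.6094, 0.0893, 0.3995]
orientation: [180.0, -0.0, -96.0]
force: [0.6, 0.0, 0.4]
opening: 0.088
gripper_force: 0.0
clock: 23.48
tool_pos: [0.6093, 0.0879, 0.4002]
orientation: [180.0, -0.0, -96.0]
force: [-0.7, -0.2, 0.1]
opening: 0.0878
gripper_force: 0.0
23.475 [0.60928195 0.08794141 0.4001552 ] [ 1.79992016e+02 -1.56211546e-02 -9.60094206e+01]
orange (336, 321, 176, 17) 1492.0 [463.7 231.7 160.7  17.3  83.9]
orange (415, 258, 27, 53) 391.0 [459.5 186.3  50.6  22.8 -13.4]
orange (57, 253, 28, 57) 659.5 [772.1 149.8  57.3  23.5 -14.2]
orange (215, 173, 24, 18) 115.0 [625.8  74.7  21.1   4.3  49. ]
orange (207, 0, 80, 43) 3028.0 [597.6 -37.3  54.4  26.3  83.9]
green (35, 94, 69, 103) 5829.0 [764.1  39.2  89.7  53.5  -9.4]
green (136, 92, 223, 170) 33844.5 [610.9  88.2 189.6 159.7  83.9]
green (435, 11, 77, 31) 971.0 [414.7 -22.6  67.1   9.6  70.9]
c (35, 94, 69, 103) 5829.0 [764.1  39.2  89.7  53.5  -9.4] [741.7  35.5  77.4  46.1  -9.4]
c (171, 155, 112, 67) 4792.0 [628.4  86.  107.9  58.9  72.6] [624.6  75.9  93.1  50.8  72.6]
c (435, 11, 77, 31) 971.0 [414.7 -22.6  67.1   9.6  70.9] [440.4 -17.8  57.9   8.3  70.9]
dark (138, 240, 29, 20) 308.5 [696.4 127.   23.9  17.6  83.9]
dark (0, 233, 90, 27) 2127.0 [786.9 114.2  76.   23.9  83.9]
dark (213, 156, 66, 45) 1257.5 [605.7  70.7  56.8  27.7  58.6]
```

```bash
cat > win.py <<'E'
from h import *
def win(s,d=(609.5,87.6),a=-6.0):
    h=cv2.cvtColor(s["color"],cv2.COLOR_RGB2HSV)
    g=cv2.inRange(h,(50,90,30),(80,255,255));c,_=cv2.findContours(g,cv2.RETR_CCOMP,cv2.CHAIN_APPROX_NONE)
    P=max((k for k in c if 150<cv2.contourArea(k)<20000 and abs(rect(s,k,.09)[0]-625)<30),key=cv2.contourArea)
    W=ray(s,P.reshape(-1,2),.09)[:,:2]*1000-d
    e=np.array([np.cos(np.radians(a)),np.sin(np.radians(a))]);f=np.array([-e[1],e[0]])
    return np.c_[W@e,W@f]
if __name__=="__main__":
    s=dict(np.load("pics/w8.npz"));Q=win(s)
    for x in range(24,76,4):
        q=Q[abs(Q[:,0]-x)<2];print(x,q[:,1].round(1).min() if len(q) else None,q[:,1].max().round(1) if len(q) else None,len(q))
    print(Q.max(0),Q.min(0))
    # raw gray rectified patch of window, stainer frame X 28..70, Y 22..-22
    d=np.array([609.5,87.6]);a=np.radians(-6);e=np.array([np.cos(a),np.sin(a)]);f=np.array([-e[1],e[0]])
    from h import proj
    g=cv2.cvtColor(s["color"],cv2.COLOR_RGB2GRAY)
    for X in range(72,24,-2):
        r=""
        for Y in range(24,-25,-2):
            u=proj(s,[*((d+X*e+Y*f)/1000),.09])[0];v=int(g[int(round(u[1])),int(round(u[0]))]);r+="%4d"%v
        print(X,r)
E
python3 win.py
```

```text
24 -20.5 18.3 12
28 -17.8 10.5 21
32 -19.6 20.2 31
36 -18.7 20.2 9
40 -19.7 20.2 9
44 -19.7 20.2 9
48 -19.7 20.2 8
52 -19.7 20.2 9
56 -19.7 20.2 9
60 -19.7 20.2 8
64 -19.7 20.2 9
68 -19.7 20.2 13
72 -17.9 20.2 36
[70.94166308 38.29935631] [-31.12252559 -25.07080529]
72  102  98 100  99  97 100  97 101 101 103 103 100  98 100 102 100  97  97  97  98 100 101  99  97  99
70  101 100  71  61  50  50  83  74  79  65  62  53  51  88  83  74  62  58  50  40  82  66  94 100  97
68   96 100  71  44  45  44  47  49  44  42  41  43  43  43  44  39  38  38  39  38  39  39  69 101 101
66  101  99  74  48  56  95  89  94 109  68  78  82  86  92  98  98  68  82  82  83  61  41  80  95  99
64   98  98  67  42  64 122 124 127 130 127 150 148 155 192 185 184 181 147 156 146  91  37  82  94 100
62  100  98  70  42  62 126 130 124 127 119 105  88 102 187 186 182 183 184 185 176 106  41  83  97  98
60   99  97  69  43  59 119 116  77  36  40  47  48  56 182 180 177 184 181 187 178  98  41  82  95  97
58  101  99  68  45  51  43  37  45  40  40  53  42  48 180 180 180 183 183 185 183 104  34  81  97  99
5
[... 962 characters left out ...]
  38  35  35  38  39  58  39  45  84 158 158 155 159 154  98  38  74  94  96
36  100  96  64  43  54  98  35  37  66  80 148 159 158 155 157 156 155 156 155 152  99  43  81  98 100
34  102  96  65  38  53  92  42  54  92  80 112 116 104  69  82  89  87 137 142 139  86  38  83  97  97
32  102  98  63  44  43  45  40  41  41  41  43  36  44  44  38  39  37  38  41  41  39  38  81  98  98
30  102 100  98  92  92  91  91  70  73  78  78  53  43  45  42 104  79  36  64  86  92  79  95  93  94
28   99 100  97  90  90  88  90  90  85  76  72  44  47  42  78 130 124  31  31  42  83  89  68  72  71
26   98  97  91  91  88  87  75  51  39  39  46  45  45  50 121 130  66  41  39  31  27  65  67  70  71
```

The wheel shows a tilted "2" left of centre, which fits a dial angle of about 35°. The axis is at (611, 87.7) and the bar points to -41.3°. I turn the tool to yaw -41.3° above it, and after gripping I'll turn 144.7° clockwise.

```bash
python3 -m handwheel '[[0,0,0,0,0,0,-1],[0,0,0,0,0,0,-1],[0,0,0,0,0,0,-1],[0,0,0,0,0,0,-1],[0,0,0,0,0,0,-1]]'
python3 -m handwheel '[[0,0,0,0.5,0,0,-1],[0,0,0,1,0,0,-1],[0,0,0,1,0,0,-1],[0,0,0,0.5,0,0,-1],[0,0,0,0,0,0,-0.117]]'
python3 -m handwheel '[[0,0,0,0,0,0,0],[0,0,0,0,0,0,0]]'
python3 - <<'E'
from h import *
o,s=wrist();print(o["clock"],o["tool_pos"],o["orientation"],o["joint_pos"].round(1));np.savez("pics/w9.npz",**s)
for c in blobs(s,(3,90,60),(20,255,255),20,1):
    print("orange",cv2.boundingRect(c),cv2.contourArea(c),rect(s,c,.13))
print(go(o,(.611,.0877,.281),(180,0,-41.3)))
E
```

```text
clock: 24.15
tool_pos: [0.6092, 0.0873, 0.4005]
orientation: [-180.0, -0.0, -65.9]
force: [-0.1, -0.5, 0.7]
opening: 0.0459
gripper_force: 0.0
clock: 24.78
tool_pos: [0.609, 0.0874, 0.3244]
orientation: [179.9, 0.0, -41.4]
force: [0.6, -0.2, 0.1]
opening: 0.0438
gripper_force: 0.0
clock: 25.02
tool_pos: [0.6095, 0.088, 0.3261]
orientation: [-179.9, -0.0, -41.4]
force: [-0.2, 0.3, -0.2]
opening: 0.0438
gripper_force: 0.0
25.025 [0.60947573 0.08803329 0.32613396] [-1.79924583e+02 -4.14495813e-02 -4.13970849e+01] [ 26.4  18.4 -13.2   0.  -58.2  22.2]
orange (123, 326, 72, 12) 469.5 [596.3 178.1  46.3   8.4 -41.3]
orange (310, 321, 181, 17) 2094.5 [494.7  59.7 116.1  12.2 -41.3]
orange (338, 296, 15, 14) 58.5 [534.4  75.    9.4   8.6  48.6]
orange (145, 276, 17, 35) 197.5 [618.4 160.2  23.9   9.6  53.4]
orange (246, 180, 6, 36) 173.5 [625.4  74.6  20.8   2.9  48.6]
orange (389, 0, 123, 153) 9180.5 [599.3 -51.9  63.5  54.6  -6.1]
(array([ 0.053, -0.028,  1.805]), array([-0.013, -0.007, -0.016]))
```

```bash
python3 -m handwheel '[[0,0.05,-0.028,0.7,0,0,0],[0,0,0,0.6,0,0,0],[0,0,0,0.35,0,0,0],[0,0,0,0.15,0,0,0],[0,0,0,0,0,0,0]]'
python3 -m handwheel '[[-1,0,0,0,0,0,0],[-1,0,0,0,0,0,0],[-1,0,0,0,0,0,0],[-1,0,0,0,0,0,0]]'
```

```text
clock: 25.7
tool_pos: [0.6107, 0.0879, 0.2799]
orientation: [180.0, 0.0, -41.3]
force: [0.1, -0.3, -0.1]
opening: 0.0437
gripper_force: 0.0
clock: 26.2
tool_pos: [0.6106, 0.0878, 0.2804]
orientation: [-180.0, -0.0, -41.3]
force: [-1.3, -0.3, 1.9]
opening: 0.0155
gripper_force: 30.0
```

```bash
python3 -m handwheel '[[-1,0,0,0,0,0,0.5],[-1,0,0,0,0,0,1],[-1,0,0,0,0,0,1],[-1,0,0,0,0,0,1],[-1,0,0,0,0,0,1]]'
python3 -m handwheel '[[-1,0,0,0,0,0,1],[-1,0,0,0,0,0,1],[-1,0,0,0,0,0,1],[-1,0,0,0,0,0,1],[-1,0,0,0,0,0,1]]'
python3 -m handwheel '[[-1,0,0,0,0,0,1],[-1,0,0,0,0,0,1],[-1,0,0,0,0,0,1],[-1,0,0,0,0,0,1],[-1,0,0,0,0,0,1]]'
python3 -m handwheel '[[-1,0,0,0,0,0,1],[-1,0,0,0,0,0,1],[-1,0,0,0,0,0,1],[-1,0,0,0,0,0,1],[-1,0,0,0,0,0,1]]'
python3 -m handwheel '[[-1,0,0,0,0,0,1],[-1,0,0,0,0,0,1],[-1,0,0,0,0,0,1],[-1,0,0,0,0,0,1],[-1,0,0,0,0,0,0.62]]'
python3 -m handwheel '[[-1,0,0,0,0,0,0],[-1,0,0,0,0,0,0]]'
```

```text
clock: 26.82
tool_pos: [0.6107, 0.0878, 0.2804]
orientation: [-180.0, -0.0, -68.5]
force: [-0.3, 0.1, 1.8]
opening: 0.0159
gripper_force: 30.0
clock: 27.45
tool_pos: [0.6107, 0.0879, 0.2804]
orientation: [-180.0, 0.0, -98.5]
force: [-0.1, -0.3, 1.0]
opening: 0.0156
gripper_force: 30.0
clock: 28.08
tool_pos: [0.6108, 0.0878, 0.2804]
orientation: [-180.0, 0.0, -128.5]
force: [-0.1, 0.1, 1.2]
opening: 0.0156
gripper_force: 30.0
clock: 28.7
tool_pos: [0.6109, 0.0878, 0.2804]
orientation: [-180.0, 0.0, -158.5]
force: [0.1, -0.6, 0.5]
opening: 0.0156
gripper_force: 30.0
clock: 29.32
tool_pos: [0.6109, 0.0877, 0.2804]
orientation: [-180.0, 0.0, 173.8]
force: [0.9, -0.9, 1.4]
opening: 0.0157
gripper_force: 30.0
clock: 29.58
tool_pos: [0.6109, 0.0877, 0.2804]
orientation: [-180.0, 0.0, 174.0]
force: [1.5, -1.5, 1.4]
opening: 0.0157
gripper_force: 30.0
```

```bash
python3 -m handwheel '[[0,0,0,0,0,0,0],[0,0,0,0,0,0,0],[0,0,0,0,0,0,0],[0,0,0,-0.4,0,0,0],[0,0,0,-0.8,0,0,0]]'
python3 -m handwheel '[[0,0,0,-1,0,0,0],[0,0,0,-1,0,0,0],[0,0,0,-1,0,0,0],[0,0,0,-0.6,0,0,0],[0,0,0,0,0,0,0]]'
python3 - <<'E'
from h import *
from plant import snapshot
o,s=wrist();t=dict(snapshot("top"));print(o["clock"],o["tool_pos"],o["orientation"]);np.savez("pics/w10.npz",**s)
for c in blobs(s,(3,90,60),(20,255,255),20,1):
    print("orange",cv2.boundingRect(c),cv2.contourArea(c),rect(s,c,.13))
d=np.array([611,87.7]);a=np.radians(-6);e=np.array([np.cos(a),np.sin(a)]);f=np.array([-e[1],e[0]])
g=cv2.cvtColor(s["color"],cv2.COLOR_RGB2GRAY)
for X in range(70,28,-2):
    r=""
    for Y in np.arange(22,-22.1,-2):
        u=proj(s,[*((d+X*e+Y*f)/1000),.09])[0].round().astype(int)
        r+="%4d"%g[u[1],u[0]] if 0<=u[1]<384 and 0<=u[0]<512 else "   ."
    print(X,r)
E
```

```text
clock: 30.2
tool_pos: [0.6105, 0.0878, 0.3103]
orientation: [-180.0, -0.1, 174.0]
force: [-0.0, 0.2, -0.9]
opening: 0.0438
gripper_force: 0.0
clock: 30.82
tool_pos: [0.6108, 0.0879, 0.4015]
orientation: [179.9, 0.1, 174.0]
force: [-1.0, -0.2, -0.4]
opening: 0.0438
gripper_force: 0.0
30.825 [0.61077133 0.08789952 0.40146371] [1.79931355e+02 1.18801824e-01 1.73973337e+02]
orange (286, 326, 56, 12) 232.0 [748.5 132.8  50.8  12.1  -6.2]
orange (123, 326, 48, 12) 170.5 [731.9 -20.1  43.3  12.1  -6.2]
orange (366, 321, 126, 17) 877.0 [757.2 238.1 116.5  17.5  -6.2]
orange (342, 321, 34, 17) 236.0 [750.3 174.3  31.4  17.5  -6.2]
orange (338, 257, 16, 53) 224.5 [701.5 163.8  52.2  13.   86. ]
orange (146, 253, 17, 58) 376.0 [682.2  -3.5  57.2  13.5  78.3]
orange (246, 157, 6, 26) 109.5 [590.8  89.6  20.1   3.9  83.8]
orange (0, 157, 118, 66) 4988.0 [591.2 -67.4  97.4  54.2  -6.1]
70   99  97  99 101 109 112 112 112 110 110 110 111 112 111 111 110 107 111 111 111 113 111 111
68  109  92  63  55  60  60  60  56  58  62  66  61  60  59  58  58  56  58  56  55  61  75 109
66  115  91  54  49  56
[... 1100 characters left out ...]
 209 197 186 173  51  82 113
42  114 100  53  60 116 119 124  54  53  57  54  49  53  52  50  48 197 213 186 171  52  79 110
40  111 102  51  68 128 121 122  54  49  55  51  53  51  52  50  46 190 209 187 164  51  88 116
38  114 103  55  69 117 123 118  52  51  48  49  54  58  53  50  42 188 207 180 163  50  86 112
36  111 104  49  74 121 121 118  52  47  51  53  53  50  48  51  41 185 205 181 160  51  86 110
34  107 103  50  79 119 119 116  53  52  52  49  50  47  51  46  43 162 179 181 160  46  82 113
32  106 100  48  54  48  48  49  48  50  51  49  52  53  50  50  38  50  56  55  56  46  73 111
30  106  98  57  57  54  55  57  52  50  50  50  53  51  48  53  41  50  57  53  53  52  65  92
```

The numeral's strokes span Y = +8 to -8 in the window, upright with a level top bar. The orange line is at 174° in the world frame, which puts the dial at 180° (number 5). The lid is unmoved and the gripper is clear.

```bash
python3 -c "
from plant import *
print(close_job())"
```

```text
the job is handed in; nothing more can be done
None
```

The job is handed in after about 31 s on the robot's clock: the rack is seated on the dish, the lid is square on the rack, the dial is at 5 and released, and the arm touched none of the other items on the bench.

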